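# Seat the keyed tube carousel on its drive spindle

### The arm

A 6-joint arm with a two-finger parallel gripper is mounted at the origin on a cart in front of the work surface, level with it; the furniture and walls round the work are solid. World frame = base frame: x ahead of the robot, y to its left, z up, the work surface at z = 0. Lengths are in mm, angles in rad, forces in N, time in s.
With the tool pointing down it reaches from about 350 to 775 mm from the base axis. Payload 7.3 kg.
Tool frame: the origin (TCP) lies midway between the tips of the shut fingers; the grasp point (between the pads) lies 19 mm behind it (bot.hold_point_z is the distance from the TCP to the grasp point, in mm); z points along the fingers, y is the direction in which the jaws open and shut (so a half turn about z gives the same grasp; the last joint's range is limited). The gripper opens to 92 mm and grips with 3 to 60 N. Pads are 19 mm wide; open, the fingers measure 130 mm over their backs; the gripper's body (75 mm by 190 mm) begins 47 mm behind the grasp point.
Start: joints at [1.204, 0.342, 1.524, -0, 1.275, -0.146], TCP at [114.964, 512.278, 226.741] pointing down, gripper open.
Joint ranges: [-2.53, 2.53], [-0.77, 2.02], [0.04, 2.7], [-1, 4.14], [0.28, 2.66], [-3.11, 3.11]. Speed limits (rad/s): [2.57, 2.57, 3.14, 3.14, 3.14, 3.14].

### API

Orientations are given as [roll, pitch, yaw] about the fixed x, y, z axes, in that order (R = Rz(yaw) Ry(pitch) Rx(roll)).
In Python, from plant import bot gives the robot as it stands.
- The arm moves only by the tool servo_tool, never from a script. Its argument "series" is a list of rows, each a list of 5 numbers: the opening, from 0 (shut) to 1 (fully open), then the shift along the tool's x, y, z each as a share of 50 mm, from -1 to 1, then the turn about the tool's z as a share of 90 degrees, from -1 to 1. In form: [[gripper, tx, ty, tz, spin], ...]. A call has 1 to 20 rows; each row shifts and turns the commanded pose from where the row before left it, along the tool's axes as they then stand; what a row does not reach is not made up. A row lasts 1/8 s, in which the tool goes at most 62.5 mm and 10.7 degrees, less where a joint would pass 70% of its speed; a pose out of reach is approached as far as the arm can. A call with a number of a shift or a turn outside -1 to 1 is refused whole. A call with a gripper value outside its range is refused whole. The fingers move at their own pace and stop on an object; the grip force is fixed at half the most. Time passes only in rows, so rows that do not move let the fingers close. It gives the time, the measured TCP pose, the force and the opening at its end, in the units of the state.
- bot.get_obs(): the state, without advancing time (a new reading comes with each control period).
- bot.capture(name): name is "scene" or "top"; returns the picture (384x512x3 uint8, red, green, blue); there is no depth.
- bot.camera_model(name): a dict with "mtx" (3x3 intrinsics, pixels), "world_from_camera" (4x4, takes a point from camera to world coordinates). Camera axes: x right, y up, looking along -z (the intrinsics and any distortion apply to the point x, -y, -z); pixel columns grow to the right and rows downward; lengths in mm; the calibration is good to about 2 mm. A picture is of the moment at which its call begins. camera_model takes no time and is no camera call.
- bot.close_job(): hands the job in, once; it reports no verdict.
Trained networks look in the newest picture that a camera, given by its name, has taken for a name from the list of things; names that differ only in an ending like _2 or _b are one class to them, and where a whole thing is asked for, a point or a joint stands for the part that bears it (a point fixed in the world has none). Each returns a list of dicts, best first, with "p" (0 to 1); they miss things now and then, are a little off and sometimes report something else, mostly with a low value. They report only what shows in the picture. A call takes as long as a camera call.
- bot.outline_of(camera, label): "mask" (384x512 bool, what is visible of it).
- bot.pinpoint(camera, label): "point" ([x, y, z] in mm, in the coordinates of the camera as it stood for that picture, good to about 4 mm: a listed point, or the origin of a listed thing).
The state is a dict: "time": time; "joint_positions": joint angles; "dq": joint speeds; "tau": joint torques, N m; "tool_pos": TCP position; "tcp_rot": TCP orientation; "contact_force": force on the tool from outside, world axes, zero at the start; "moment": the same for the moment, N m; "grip_width": finger opening in mm.
Only numpy, scipy, OpenCV 4.12 (cv2) and the standard library are available. Lean on these libraries where they do the work, as an engineer would, in place of code of your own. Each camera call takes 0.05 s, during which the arm holds its last target.

### The job

Put the blue tube carousel onto the spindle of the white drive unit and seat it there, turning it as far as needed until the tab under its hub drops into the keyway of the spindle, and it sits fully home and level. Let go of it, and leave the other things on the worktop where they are.

Things in the scene. Friction and masses are not known exactly. Their poses are not given: they have to be found in the camera images.
- carousel: Loose blue tube carousel, 130 mm across, 93 mm tall, about 0.4 kg, upright on its hollow skirt (inner radius 60 mm). Origin: centre of the skirt's underside, z up its axis. Deck top at 34 mm; eight white tube wells on it, tops at 44 mm, none nearer the axis than 37 mm. A red line on the deck and a red mark on the bar grip's end show its -x side, where the tab is.
- grip (a point): Point on the carousel's axis inside its black bar grip, 78 mm above the carousel's origin; same axes. The bar is 46 mm long along x, 16 mm thick along y, from 51 to 93 mm above the carousel's origin.
- bore (a point): Mouth of the round bore (radius 14 mm, blind, 32 mm deep upward) in the flat lower face of the carousel's sleeve, inside the skirt, on the axis, 14 mm above the carousel's origin; same axes. With the tab riding on the collar it is 72 mm above the drive unit's origin, fully home 62 mm.
- tab (a point): Middle of the lower end of the carousel's one steel tab, 24 mm from the axis on its -x side, 4 mm above its origin. The tab is 12 mm wide, reaches from 16 to 32 mm from the axis and hangs 10 mm below the sleeve's lower face.
- drive: Fixed white drive unit, 150 x 150 mm, top at 40 mm. Origin: centre of its underside on the worktop; z up; the front panel with knob and green switch is its -x side. In its middle stands an upright keyed spindle, locked so that it cannot turn. The carousel's origin is 58 mm above this one while its tab rides on the collar, 48 mm when fully home.
- spindle_tip (a point): Centre of the top of the spindle's pilot pin, 92 mm above the drive unit's origin; same axes. The pin has a radius of 12.5 mm, tapered over its top 8 mm, and stands 30 mm above the collar.
- collar (a point): Centre of the flat top of the spindle's collar (radius 36 mm), 62 mm above the drive unit's origin; drive unit's axes. One keyway, 16 mm wide, 14 mm deep, runs from pin to rim. Its direction is not reported: anywhere within 60 degrees either way of the drive unit's -x axis; feel (or look) for it. The tab drops in within about 4 degrees of it.
- beaker: Bystander: clear beaker, 69 mm wide, 91 mm tall. Origin: centre of its underside.
- tape: Bystander: roll of green tape lying flat, 72 mm wide, 19 mm tall. Origin: centre of its underside.
- kit_box: Bystander: white and blue carton, 110 x 160 x 65 mm. Origin: centre of its underside.
- conj_vial: Bystander: small vial with green cap, 32 mm wide, 58 mm tall. Origin: centre of its underside.

How it is judged:
By the outcome, as a careful person would: the job done as asked, in the order asked, and still so for the second after the job is handed in, with the robot touching nothing.
It also fails if it takes over 64 s, if anything falls off the work surface, if the arm or the gripper's body presses on something with over 40 N, if the wrist force passes 120 N, or if a joint passes its speed limit or range.

## Working session

There is one attempt and no reset: what is moved stays moved. The work goes in short steps, Python scripts to look and compute and a tool call to move; the robot and the scene stay as the last step left them, time stands still between calls to the robot, and variables do not carry over. Pictures are saved under pics/ and viewed, and the job is handed in when it is done.

Besides the shell and the picture viewer there is one more tool, called after "Emit:" by a JSON object that holds its "method" and its "body", one argument or row to a line. servo_tool: Moves the arm, as the interface text tells. Shift numbers are shares of 50 mm and turn numbers shares of 90 degrees, none past 1 either way. Its arguments: {"type":"object","properties":{"series":{"type":"array"}},"required":["series"]}

```bash
mkdir -p pics; cat > h.py <<'E'
from plant import bot
import numpy as np, cv2
def snap(cam,fn):
    im=bot.capture(cam); cv2.imwrite('pics/'+fn,cv2.cvtColor(im,cv2.COLOR_RGB2BGR)); return im
def W(cam,p):
    T=np.array(bot.camera_model(cam)["world_from_camera"]); return (T@np.r_[p,1])[:3]
def px(cam,P):
    m=bot.camera_model(cam);T=np.linalg.inv(np.array(m["world_from_camera"]));q=(T@np.r_[P,1])[:3]
    v=np.array(m["mtx"])@np.array([q[0],-q[1],-q[2]]);return v[:2]/v[2]
def ray(cam,uv,z):
    m=bot.camera_model(cam);T=np.array(m["world_from_camera"])
    d=np.linalg.inv(np.array(m["mtx"]))@np.array([uv[0],uv[1],1.]);d=T[:3,:3]@np.array([d[0],-d[1],-d[2]]);o=T[:3,3]
    return o+d*(z-o[2])/d[2]
E
python3 - <<'E'
from h import *
snap('top','t0.png');snap('scene','s0.png')
o=bot.get_obs();print({k:np.round(v,3) for k,v in o.items()}, bot.hold_point_z)
print(bot.camera_model('top'))
for c in ('top','scene'):
  for l in ('carousel','grip','tab','drive','spindle_tip','collar','beaker','kit_box','tape','conj_vial'):
    for r in bot.pinpoint(c,l)[:2]: print(c,l,round(r['p'],2),np.round(W(c,r['point'])),np.round(px(c,W(c,r['point']))))
E
```

```text
{'time': np.float64(0.1), 'joint_positions': array([ 1.204,  0.343,  1.525,  0.   ,  1.275, -0.146]), 'dq': array([ 0.001, -0.001, -0.003,  0.001,  0.001, -0.001]), 'tau': array([ 3.0000e-03, -4.3200e+01, -2.4469e+01,  7.2000e-02,  5.3000e-02,
       -0.0000e+00]), 'tool_pos': array([114.814, 511.926, 226.125]), 'tcp_rot': array([-3.14 , -0.   ,  2.921]), 'contact_force': array([-0.811, -0.147, -0.142]), 'moment': array([ 0.017, -0.037,  0.065]), 'grip_width': np.float64(91.627)} 18.8
{'mtx': array([[427.85471627,   0.        , 257.2651693 ],
       [  0.        , 427.85471627, 194.20913089],
       [  0.        ,   0.        ,   1.        ]]), 'world_from_camera': array([[-2.68857665e-02,  9.97364440e-01, -6.73893792e-02,
         5.21171663e+02],
       [-9.99617658e-01, -2.72594997e-02, -4.63231392e-03,
         1.10596854e+02],
       [-6.45710594e-03,  6.72390701e-02,  9.97715998e-01,
         1.10015833e+03],
       [ 0.00000000e+00,  0.00000000e+00,  0.00000000e+00,
         1.00000000e+00]])}
top carousel 0.78 [565. 175.   2.] [235. 206.]
top grip 0.73 [566. 176.   1.] [234. 
[... 311 characters left out ...]
   4.] [169. 272.]
top conj_vial 0.73 [ 752. -137.   -2.] [353. 132.]
scene carousel 0.96 [568. 165.  -0.] [231. 215.]
scene grip 0.88 [564. 170.  76.] [228. 189.]
scene tab 0.93 [541. 162.   1.] [223. 218.]
scene drive 0.72 [ 560. -119.    5.] [299. 269.]
scene drive 0.19 [ 557. -114.   93.] [298. 235.]
scene spindle_tip 0.63 [ 555. -114.   92.] [298. 235.]
scene collar 0.59 [ 560. -118.   66.] [300. 246.]
scene beaker 0.9 [744. 283.  -1.] [259. 181.]
scene kit_box 0.78 [771. -27.   0.] [339. 223.]
scene tape 0.95 [403. 343.  -2.] [145. 206.]
scene tape 0.43 [ 555. -115.   93.] [298. 235.]
scene conj_vial 0.66 [ 751. -135.   -3.] [365. 246.]
scene conj_vial 0.25 [562. 168.  13.] [229. 211.]
```

```bash
python3 - <<'E'
import cv2
a=cv2.imread('pics/t0.png');
cv2.imwrite('pics/t0c.png',cv2.resize(a[150:260,185:265],None,fx=5,fy=5,interpolation=cv2.INTER_CUBIC))
cv2.imwrite('pics/t0d.png',cv2.resize(a[155:255,300:400],None,fx=5,fy=5,interpolation=cv2.INTER_CUBIC))
b=cv2.imread('pics/s0.png');cv2.imwrite('pics/s0d.png',cv2.resize(b[210:310,240:370],None,fx=5,fy=5,interpolation=cv2.INTER_CUBIC))
E
```

```text
(no output)
```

View pics/t0.png

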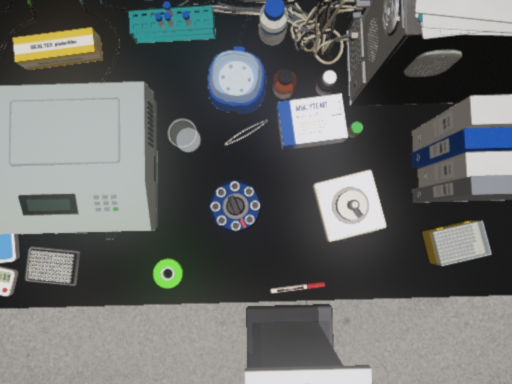

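View pics/s0.png

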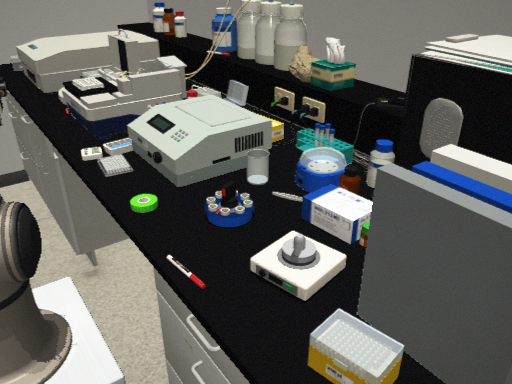

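View pics/t0c.png

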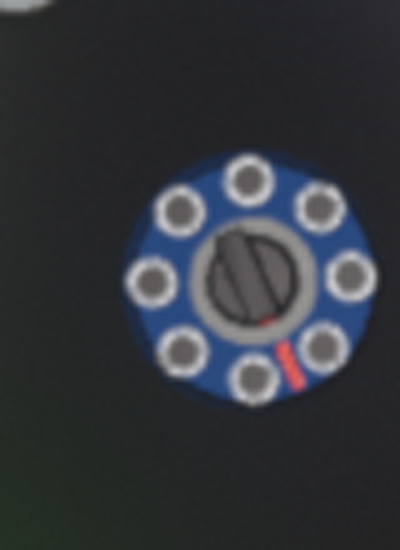

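View pics/t0d.png

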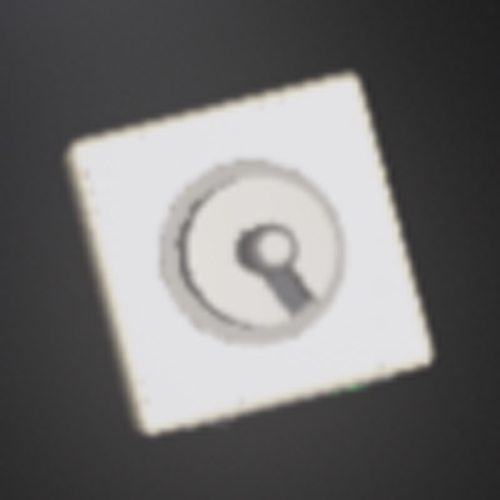

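View pics/s0d.png

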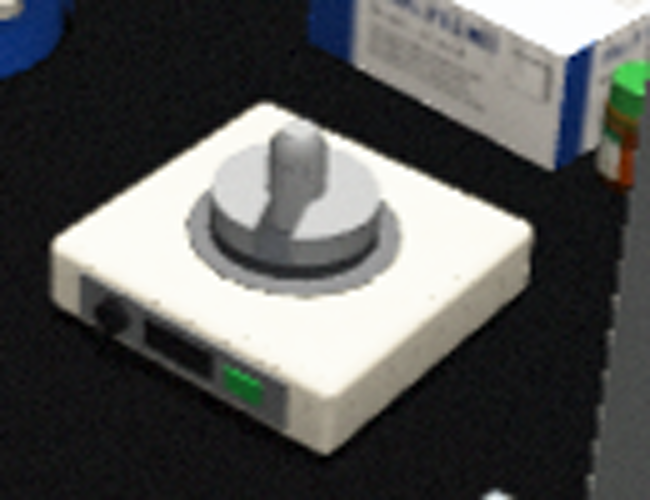

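```bash
python3 - <<'E'
from h import *
im=cv2.cvtColor(cv2.imread('pics/t0.png'),cv2.COLOR_BGR2RGB)
# wells from crop coordinates
w=np.array([[249,180],[320,208],[351,276],[324,347],[254,378],[183,352],[152,282],[180,211]])/5+[185,150]-0.4
c=np.array([ray('top',p,44)[:2] for p in w]);print('well fit',c.mean(0),np.linalg.norm(c-c.mean(0),axis=1).round(1))
C=c.mean(0)
R=im.astype(int);m=(R[...,0]>R[...,1]+50)&(R[...,0]>R[...,2]+40);m[:215]=0;m[235:]=0;m[:,:225]=0;m[:,255:]=0
ys,xs=np.nonzero(m);print(len(xs));
P=np.array([ray('top',(x,y),34)[:2] for x,y in zip(xs,ys)])
print('line',P.min(0),P.max(0),P.mean(0));d=P.mean(0)-C;print('tab az',np.degrees(np.arctan2(d[1],d[0])),np.linalg.norm(d))
a=np.degrees(np.arctan2(*(c-C).T[::-1]));print('wells az',a.round(1))
# drive corners top z=40
q=np.array([[68,147],[357,72],[435,362],[145,434]])/5+[300,155]-.4
D=np.array([ray('top',p,40)[:2] for p in q]);print(D.round(1),D.mean(0),np.linalg.norm(np.diff(D,axis=0),axis=1))
v=D[0]+D[1]-D[2]-D[3];print('drive x az',np.degrees(np.arctan2(v[1],v[0])))
a=cv2.imread('pics/t0.png')[180:235,325:380]
cv2.imwrite('pics/t0e.png',cv2.resize(a,None,fx=10,fy=10,interpolation=cv2.INTER_CUBIC))
dc=D.mean(0)
for z,r in((62,36),(92,12.5)): print(z,px('top',[*dc,z]),px('top',[dc[0]-r,dc[1],z]))
E
```

```text
well fit [566.2681405  171.42852391] [49.2 48.8 49.1 49.  48.8 49.3 49.3 49.1]
26
line [512.43620754 148.0898406 ] [534.96492166 160.21878382] [523.69498861 154.15281737]
tab az -157.91323873127484 45.944785323352974
wells az [   0.2  -45.3  -89.8 -134.6 -180.   135.3   90.1   45. ]
[[ 614.4  -24.1]
 [ 647.9 -169.2]
 [ 503.  -201.1]
 [ 471.5  -57. ]] [ 559.2279087  -112.84648414] [148.85566333 148.34421309 147.57186575]
drive x az 12.686513520341267
62 [351.7349571  204.83331092] [352.35656927 219.7024653 ]
92 [354.45957466 204.29224763] [354.68377118 209.60010131]
```

View pics/t0e.png

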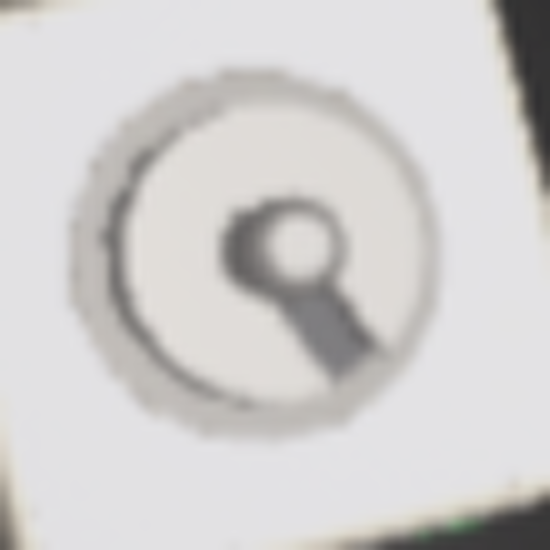

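Emit:
{"method": "servo_tool", "body": {
  "series": [
    [1,0,0,0,-0.0975],
    [1,0,0,0,-0.0975],
    [1,0,0,0,-0.0975],
    [1,0,0,0,-0.0975],
    [1,-0.41,-0.696,0,0],
    [1,-0.41,-0.696,0,0],
    [1,-0.41,-0.696,0,0],
    [1,-0.41,-0.696,0,0],
    [1,-0.41,-0.696,0,0],
    [1,-0.41,-0.696,0,0],
    [1,-0.41,-0.696,0,0],
    [1,-0.41,-0.696,0,0],
    [1,-0.41,-0.696,0,0],
    [1,-0.41,-0.696,0,0],
    [1,-0.41,-0.696,0,0],
    [1,-0.41,-0.696,0,0],
    [1,-0.41,-0.696,0,0],
    [1,-0.41,-0.696,0,0]
  ]
}}

```text
time: 3.35
tool_pos: [567.3, 170.7, 226.7]
tcp_rot: [3.141, 0.0, -2.75]
contact_force: [-0.5, -0.8, -1.1]
grip_width: 91.5
```

```bash
python3 - <<'E'
from h import *
dc=np.array([559.2,-112.8])
for cam,fn,(x0,y0,x1,y1),s in(('top','t0.png',(325,180,380,235),10),('scene','s0.png',(270,225,330,285),9)):
  a=cv2.imread('pics/'+fn)[y0:y1,x0:x1];outs=[a0:=cv2.resize(a,None,fx=s,fy=s,interpolation=cv2.INTER_CUBIC)]
  b=a0.copy()
  def pt(P): return tuple(int(v) for v in (px(cam,P)-[x0,y0]+.5)*s)
  for z,r in((62,36),(92,8)):
    cv2.polylines(b,[np.array([pt([dc[0]+r*np.cos(t),dc[1]+r*np.sin(t),z]) for t in np.linspace(0,6.28,60)])],True,(0,0,255),1)
  t=np.radians(-145.5);u=np.array([np.cos(t),np.sin(t)]);n=np.array([-u[1],u[0]])
  for k in(-8,8): cv2.line(b,pt([*(dc+12*u+k*n),62]),pt([*(dc+35.1*u+k*n),62]),(0,255,0),1)
  cv2.imwrite(f'pics/ov_{cam}.png',b)
E
```

```text
(no output)
```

View pics/ov_top.png

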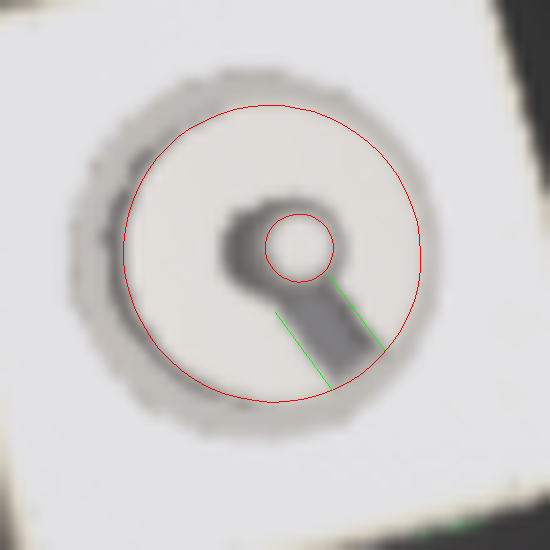

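View pics/ov_scene.png

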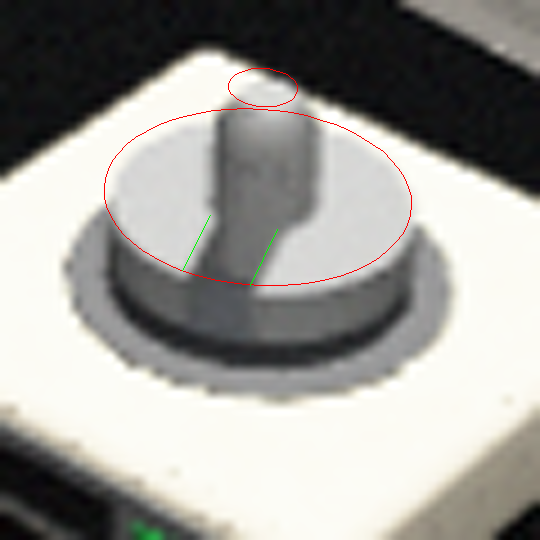

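Emit:
{"method": "servo_tool", "body": {
  "series": [
    [1,0,0,0.4,0],
    [1,0,0,0.4,0],
    [1,0,0,0.4,0],
    [1,0,0,0.4,0],
    [1,0,0,0.4,0],
    [1,0,0,0.4,0],
    [1,0,0,0.4,0],
    [1,0,0,0.4,0],
    [1,0,0,0.13,0],
    [1,0,0,0,0],
    [1,0,0,0,0]
  ]
}}

```text
time: 4.72
tool_pos: [566.8, 171.7, 61.1]
tcp_rot: [-3.141, 0.002, -2.75]
contact_force: [-0.4, -0.3, 0.4]
grip_width: 92.1
```

```bash
python3 - <<'E'
from h import *
snap('scene','s1.png');a=cv2.imread('pics/s1.png')[100:260,170:300];cv2.imwrite('pics/s1c.png',cv2.resize(a,None,fx=3.7,fy=3.7,interpolation=cv2.INTER_CUBIC))
E
```

```text
(no output)
```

View pics/s1c.png

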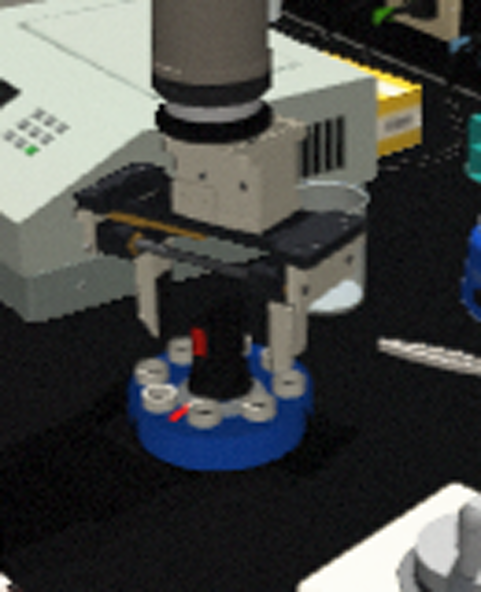

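Fingers straddle the bar (crop x≈150 and 290, bar at ≈220). Close and lift.

Emit:
{"method": "servo_tool", "body": {
  "series": [
    [0,0,0,0,0],
    [0,0,0,0,0],
    [0,0,0,0,0],
    [0,0,0,0,0],
    [0,0,0,0,0],
    [0,0,0,0,0],
    [0,0,0,0,0],
    [0,0,0,0,0],
    [0,0,0,0,0]
  ]
}}

```text
time: 5.9
tool_pos: [566.3, 171.6, 60.2]
tcp_rot: [3.142, 0.0, -2.75]
contact_force: [0.1, 0.4, -1.2]
grip_width: 15.8
```

Emit:
{"method": "servo_tool", "body": {
  "series": [
    [0,0,0,-0.2,0],
    [0,0,0,-0.4,0],
    [0,0,0,-0.6,0],
    [0,0,0,-0.6,0],
    [0,0,0,-0.6,0],
    [0,0,0,0,-0.07],
    [0,0,0,0,-0.07],
    [0,0.28,-0.38,0,0],
    [0,0.28,-0.38,0,0],
    [0,0.28,-0.38,0,0],
    [0,0.28,-0.38,0,0],
    [0,0.28,-0.38,0,0],
    [0,0.28,-0.38,0,0],
    [0,0.28,-0.38,0,0],
    [0,0.28,-0.38,0,0],
    [0,0.28,-0.38,0,0],
    [0,0.28,-0.38,0,0],
    [0,0.28,-0.38,0,0],
    [0,0.3,-0.4,0,0],
    [0,0,0,0,0]
  ]
}}

```text
time: 8.4
tool_pos: [558.9, -114.4, 180.1]
tcp_rot: [3.141, -0.001, -2.532]
contact_force: [0.2, -0.0, -4.8]
grip_width: 15.8
```

```bash
python3 - <<'E'
from h import *
snap('scene','s2.png');snap('top','t2.png');a=cv2.imread('pics/s2.png')[100:300,220:380];cv2.imwrite('pics/s2c.png',cv2.resize(a,None,fx=3,fy=3,interpolation=cv2.INTER_CUBIC))
a=cv2.imread('pics/t2.png')[145:265,290:410];cv2.imwrite('pics/t2c.png',cv2.resize(a,None,fx=5,fy=5,interpolation=cv2.INTER_CUBIC))
for c in('top','scene'):
  for l in('carousel','grip','bore'):
    for r in bot.pinpoint(c,l)[:1]:print(c,l,r['p'],W(c,r['point']).round(1))
o=bot.get_obs();print(o['tool_pos'],o['tcp_rot'],o['contact_force'],o['moment'])
E
```

```text
top carousel 0.7 [ 558.6 -111.8  121.7]
top grip 0.94 [ 559.3 -113.3  199.2]
top bore 0.83 [ 555.1 -112.5  132.9]
scene carousel 0.97 [ 559.7 -118.4  122. ]
scene grip 0.88 [ 557.3 -115.8  197.5]
scene bore 0.84 [ 556.6 -117.6  131.7]
[ 559.43064381 -112.30244429  180.24528826] [ 3.14143562e+00  9.50654842e-05 -2.52896076e+00] [ 0.21408764  0.52982219 -4.64724501] [ 0.11290413 -0.02118154 -0.05924777]
```

View pics/s2c.png

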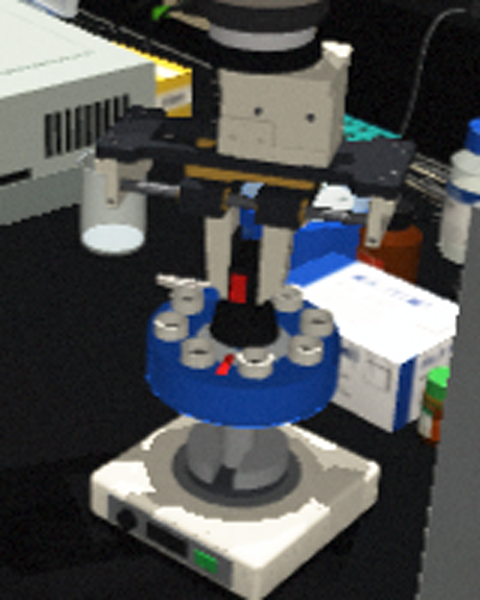

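View pics/t2c.png

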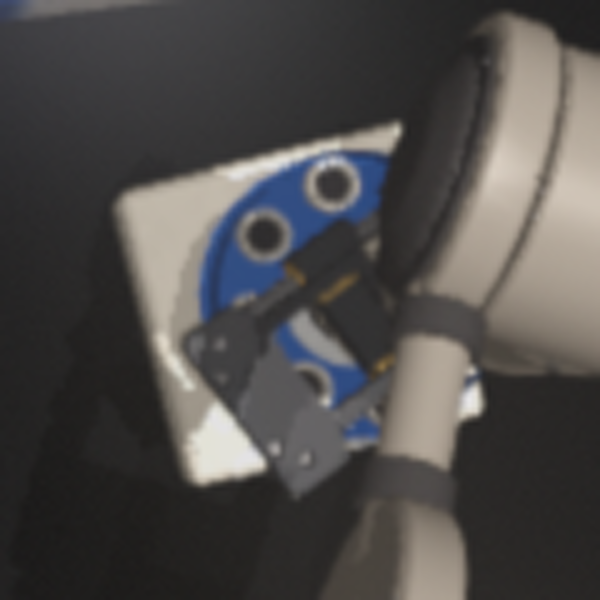

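Emit:
{"method": "servo_tool", "body": {
  "series": [
    [0,0,0,0.2,0],
    [0,0,0,0.2,0],
    [0,0,0,0.2,0],
    [0,0,0,0.2,0],
    [0,0,0,0.04,0],
    [0,0,0,0.04,0],
    [0,0,0,0.04,0],
    [0,0,0,0.04,0]
  ]
}}

```text
time: 9.8
tool_pos: [559.6, -113.0, 132.4]
tcp_rot: [-3.141, 0.0, -2.53]
contact_force: [-0.3, -0.4, -5.1]
grip_width: 15.9
```

Emit:
{"method": "servo_tool", "body": {
  "series": [
    [0,0,0,0.06,0],
    [0,0,0,0.06,0],
    [0,0,0,0.06,0],
    [0,0,0,0.04,0],
    [0,0,0,0.04,0],
    [0,0,0,0,0]
  ]
}}

```text
time: 10.55
tool_pos: [559.3, -112.9, 119.0]
tcp_rot: [3.141, -0.0, -2.53]
contact_force: [0.4, 0.5, -4.3]
grip_width: 15.9
```

Emit:
{"method": "servo_tool", "body": {
  "series": [
    [0,0,0,0.03,0],
    [0,0,0,0.03,0],
    [0,0,0,0.03,0],
    [0,0,0,0,0]
  ]
}}

```text
time: 11.05
tool_pos: [559.3, -112.9, 114.5]
tcp_rot: [3.141, -0.0, -2.53]
contact_force: [-0.6, -0.2, -4.4]
grip_width: 16.1
```

Emit:
{"method": "servo_tool", "body": {
  "series": [
    [0,0,0,0.03,0],
    [0,0,0,0.03,0],
    [0,0,0,0.03,0],
    [0,0,0,0.02,0],
    [0,0,0,0.02,0],
    [0,0,0,0,0]
  ]
}}

```text
time: 11.8
tool_pos: [559.4, -112.9, 108.2]
tcp_rot: [3.142, 0.0, -2.53]
contact_force: [0.4, 0.0, -4.1]
grip_width: 15.9
```

Emit:
{"method": "servo_tool", "body": {
  "series": [
    [0,0,0,0.02,0],
    [0,0,0,0.02,0],
    [0,0,0,0,0]
  ]
}}

```text
time: 12.18
tool_pos: [559.5, -112.9, 108.2]
tcp_rot: [-3.141, 0.001, -2.53]
contact_force: [-4.9, 1.4, 10.3]
grip_width: 16.0
```

Emit:
{"method": "servo_tool", "body": {
  "series": [
    [0,0,0,-0.02,0],
    [0.7,0,0,0,0],
    [0.7,0,0,0,0],
    [0.7,0,0,0,0],
    [0.7,0,0,0,0],
    [0.7,0,0,0,0],
    [0.7,0,0,0,0],
    [0.7,0,0,-0.2,0],
    [0.7,0,0,-0.4,0],
    [0.7,0,0,-0.6,0],
    [0.7,0,0,-0.6,0],
    [0.7,0,0,-0.6,0],
    [0.7,0.4,0.4,-0.4,0],
    [0.7,0,0.7,-0.2,0],
    [0.7,0,0.7,0,0],
    [0.7,0,0.7,0,0],
    [0.7,0,0.7,0,0],
    [0.7,0,0.7,0,0],
    [0.7,0,0,0,0]
  ]
}}

```text
time: 14.55
tool_pos: [430.1, 36.6, 258.2]
tcp_rot: [-3.141, 0.001, -2.527]
contact_force: [0.4, -0.2, -0.6]
grip_width: 63.9
```

```bash
python3 - <<'E'
from h import *
snap('scene','s3.png');snap('top','t3.png');a=cv2.imread('pics/s3.png')[170:310,230:380];cv2.imwrite('pics/s3c.png',cv2.resize(a,None,fx=4,fy=4,interpolation=cv2.INTER_CUBIC))
for c in('top','scene'):
  for l in('carousel','grip','beaker','kit_box','tape','conj_vial','drive'):
    for r in bot.pinpoint(c,l)[:1]:print(c,l,round(r['p'],2),W(c,r['point']).round(1))
E
```

```text
top carousel 0.9 [ 558.6 -108.3   44.9]
top grip 0.83 [ 558.1 -112.5  127.2]
top kit_box 0.62 [770.8 -22.7   2.9]
top tape 0.57 [404.4 350.8   3.2]
top conj_vial 0.7 [ 752.5 -133.3   -1.9]
scene carousel 0.79 [ 560.  -115.    48.3]
scene grip 0.78 [ 561.2 -114.6  124.8]
scene beaker 0.67 [ 7.426e+02  2.828e+02 -3.000e-01]
scene kit_box 0.74 [ 7.704e+02 -2.620e+01  3.000e-01]
scene tape 0.92 [402.1 340.4   2. ]
scene conj_vial 0.71 [ 749.8 -136.9   -2.7]
scene drive 0.55 [ 556.  -118.2    4.1]
```

View pics/s3c.png

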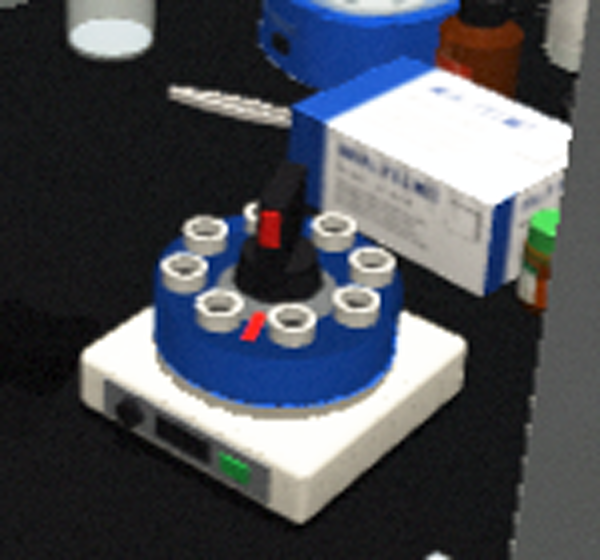

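View pics/t3.png

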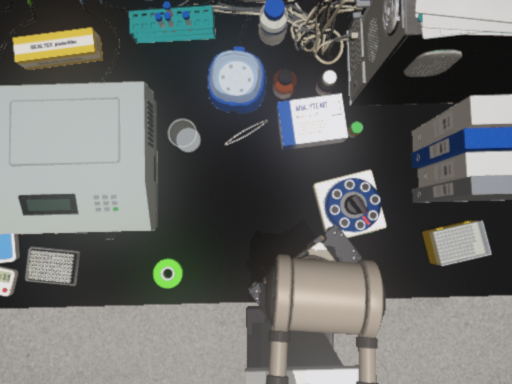

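Both pictures show the carousel level and low on the drive (scene crop centre about 278,300; top about 353,205). Its origin reads 45–48 mm, the home height. The arm is clear and the bystanders are unmoved.

```bash
python3 -c "
from plant import bot
print(bot.close_job())"
```

```text
the job is handed in; nothing more can be done
None
```

The carousel is seated on the drive spindle with its tab in the keyway, and I handed the job in at about 15 s of the 64 s allowed. I gripped it by its bar and turned it about 12.5° to match the keyway seen in the picture. I then lowered it until it bottomed out, let go and backed the arm away.

**Seating:** It went 10 mm past the height where the tab would ride on the collar, with no extra force. It stopped where expected with about 10 N of contact. After release the cameras put its origin at 45–48 mm (48 mm is fully home), and it looks level.

**Bystanders:** The tape, kit box and vial read within a few millimetres of their start positions, which is about the detector's error. The beaker was also unchanged in the side camera. The network did not report it in the last top picture, though it is plainly there in the same place. Nothing in these checks suggests a failure.

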